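Inspect a marble pawn under a loupe held at the marked focal height

ROBOT

A 7-joint arm with a two-finger parallel gripper is mounted at the origin on the work surface. World frame = base frame: x ahead of the robot, y to its left, z up, the work surface at z = 0. Lengths are in m, angles in rad, forces in N, time in s.
With the tool pointing down it reaches from about 0.425 to 0.925 m from the base axis. Payload 6.8 kg.
Tool frame: the origin (TCP) lies at the very end of the fingers, on their centre line; the grasp point (between the pads) lies 19 mm behind it (r.grip_depth is the distance from the TCP to the grasp point, in m); z points along the fingers, y is the direction in which the jaws open and shut (so a half turn about z gives the same grasp; the last joint's range is limited). The gripper opens to 85 mm and grips with 20 to 120 N. Pads are 22 mm wide; open, the fingers measure 114 mm over their backs; the gripper's body (76 mm by 85 mm) begins 54 mm behind the grasp point. The pads swing forward as they close: fully open they stand 13 mm farther back than shut.
Start: joints at [-1.329, 0.477, 0.022, 1.555, -0.011, 1.109, -0.083], TCP at [0.231, 0.634, 0.231] pointing down, gripper open.
Joint ranges: [-2.96, 2.96], [-0.34, 2.1], [-1.41, 1.46], [0.24, 2.44], [-1.37, 4.51], [0.17, 1.92], [-2.96, 2.96]. Speed limits (rad/s): [2.39, 2.39, 3.14, 3.14, 3.14, 3.14, 3.14].

INTERFACE

Orientations are given as a rotation vector (axis times angle).
In Python, from bench import r, grab_frame gives the robot as it stands. The module is installed in compiled form; this text tells all that it offers.
- The arm moves only by the tool play_rows, never from a script. Its argument "increments" is a list of rows, each a list of 7 numbers: the shift along the tool's x, y, z in mm, then the turn, a rotation vector about the tool's x, y, z in rad, then the closure in counts, from 0 (fully open) to 255 (shut). In form: [[tx, ty, tz, rx, ry, rz, claw], ...]. A call has 1 to 5 rows; each row shifts and turns the pose as measured when the row begins, along the tool's axes as they then stand; what a row does not reach is not made up. A row lasts 1/10 s, in which the tool goes at most 50 mm and 8.59 degrees, less where a joint would pass 70% of its speed; a pose out of reach is approached as far as the arm can. A call is refused whole if a number of a shift passes 50 or a number of a turn 0.15, either way. A call with a gripper value outside its range is refused whole. The fingers move at their own pace and stop on an object; "force" is the grip in N (left out, the last holds). Time passes only in rows, so rows that do not move let the fingers close. It gives the time, the measured TCP pose, the force and the opening at its end, in the units of the state.
- r.get_obs(): the state, without advancing time (a new reading comes with each control period).
- grab_frame(name): name is "scene" or "side" or "wrist"; returns a dict with "color" (420x560x3 uint8, blue, green, red), "depth" (420x560 float32, m along the optical axis (not along the pixel's ray), 0 where there is no reading), "K" (3x3 intrinsics, pixels), "T" (4x4, takes a point from camera to world coordinates). Camera axes: x right, y up, looking along -z (the intrinsics and any distortion apply to the point x, -y, -z); pixel columns grow to the right and rows downward; lengths in m; the calibration is good to about 2 mm. A picture is of the moment at which its call begins.
- r.hand_in(): hands the job in, once; it reports no verdict.
The state is a dict: "clock": time; "joints": joint angles; "qvel": joint speeds; "tau": joint torques, N m; "tcp_pos": TCP position; "orientation": TCP orientation; "contact_force": force on the tool from outside, world axes, zero at the start; "moment": the same for the moment, N m; "grip_width": finger opening in m.
Only numpy, scipy, OpenCV 4.12 (cv2) and the standard library are available. Lean on these libraries where they do the work, as an engineer would, in place of code of your own. Each camera call takes 0.05 s, during which the arm holds its last target.

TASK

Gently stand the marble pawn (the smallest of the three chess pieces) upright on the middle of the inspection stand's round cork pad and let it go. Then take the loupe by its handle from its wooden rest and hold it level, its lens centred above the pawn and at the height shown by the pointer on the stand's post; finish still holding it there, with nothing but the gripper carrying the loupe. Do not shift the pointer, the other two chess pieces or the mortar, and do not touch the pawn with the loupe.

Things in the scene. Friction and masses are not known exactly. Their poses are not given: they have to be found in the camera images.
- pawn: White marble chess pawn, loose, 50 mm tall, 60 g, the smallest of three pieces: foot 30 mm across, neck 14 mm across at 26 mm height, head 24 mm across, widest 38 mm above the underside. Origin at the centre of its underside, z up. It starts upright on the table, to the robot's left; its place may be swapped with the rook's or bishop's.
- pad (a point): Centre of the top face of the inspection stand's round cork pad (56 mm across, 3 mm thick), 18 mm above the table. The pawn is to stand here.
- stand: Fixed marble slab 170 x 110 x 15 mm. Origin on the table right below the pad's centre; the slab spans x -55 to 115 mm, y -55 to 55 mm. An upright brass post 8 mm thick stands at x = 90 mm, its top 153 mm above the table. The stand's x points from the pad to the post, away from the robot within 0.4 rad.
- mark (a point): Tip (mid-thickness) of a flat steel pointer, 3 mm thick, that sticks out level towards the pad from a dark steel collar (22 mm across) on the brass post; 59 mm horizontally from the pad's centre. Its height, 100 to 130 mm above the table, differs each time and is the focal height, where the lens's centre must be held. The collar slides on the post if pushed (about 4 N).
- loupe: Loupe, loose, 120 g, 167 mm long, lying level on its rest: square black handle 16 x 16 mm with steel butt, neck, round lens. Origin on the handle's centre line, within 5 mm of the centre of mass and free to grip (rest clear from x -35 to 70 mm), at first 38 mm above the table. x along the handle to the lens, z up, normal to the lens. Handle spans x -55 to 40 mm.
- lens (a point): Centre of the loupe's lens, at mid-thickness: 79 mm ahead of the loupe's origin along its x, at the same height as the handle's centre line. The rim is 66 mm across and 10 mm thick, the glass 57 mm across.
- rest: Fixed wooden loupe rest. Base 180 x 70 x 8 mm, x -70 to 110 mm. Cradle under the handle's rear at x -51 to -37 mm, 28 mm wide, its lips 36 mm high; crossbar under the lens rim at x = 79 mm, 66 mm wide, 33 mm high. Origin on the table right below the loupe's origin at the start, with the same axes.
- rook: White marble rook, loose, 62 mm tall, 34 mm across the foot, with a battlemented top. Leave alone. Origin at the centre of its underside.
- bishop: White marble bishop, loose, 79 mm tall, 34 mm across the foot, slender with a pointed top. Leave alone. Origin at the centre of its underside.
- mortar: White marble mortar with its pestle in it, 80 mm across the rim, 55 mm tall, the pestle up to about 105 mm. Leave alone. Origin at the centre of its underside.
Not all that is in view belongs to the job. Leave any yellow look-alike of the pawn alone.

How it is judged:
On the way, in this order (a step that is already met when the one before it is completed fails the run):
1. the pawn stands upright on the cork pad, let go (horizontal distance between pawn and pad below 0.012 m and z of pawn in the frame of pad between -0.004 and 0.004 m and angle between pawn's own z axis and vertical below 0.1 rad and contact force between the fingers and pawn below 0.1 N and linear speed of pawn below 0.03 m/s), for 0.2 s.
2. the loupe is held level over the pawn, at the pointer's height (horizontal distance between lens and pawn below 0.012 m and z of lens in the frame of mark between -0.008 and 0.008 m and angle between loupe's own z axis and vertical below 0.14 rad and contact force between the fingers and loupe above 1 N and linear speed of loupe below 0.03 m/s and contact force between loupe and stand below 0.1 N and contact force between loupe and rest below 0.1 N and contact force between loupe and pawn below 0.1 N and contact force between loupe and rook below 0.1 N and contact force between loupe and bishop below 0.1 N and contact force between loupe and mortar below 0.1 N), for 0.3 s.
At the end, for the whole second after the job is handed in: Pawn upright (0.1 rad), free, within 12 mm of the pad's centre; loupe gripped, still, touching nothing else, level within 0.14 rad, lens centre within 12 mm of the pawn's axis and 8 mm of the pointer's height; pointer moved under 5 mm, rook, bishop, mortar upright and moved under 20 mm (all of step 1 and all of step 2 and distance of each of rook, bishop, mortar from where it was at the start of the episode below 0.02 m and angle between each of rook, bishop, mortar's own z axis and vertical below 0.2 rad and distance of mark from where it was at the start of the episode below 0.005 m); the arm keeps its last pose, push and grip.
It fails at once if the rook, the bishop or the mortar is shifted by 20 mm or tipped (distance of any of rook, bishop, mortar from where it was at the start of the episode above 0.02 m or angle between any of rook, bishop, mortar's own z axis and vertical above 0.4 rad).
It fails at once if the pointer is shifted by 5 mm (distance of mark from where it was at the start of the episode above 0.005 m).
It fails at once if the loupe touches the pawn (contact force between loupe and pawn above 0.3 N).
It fails at once if the pawn is dropped or thrown (contact force between the fingers and pawn below 0.05 N and linear speed of pawn above 0.6 m/s).
It also fails if it takes over 58 s, if anything falls off the work surface, if the arm or the gripper's body presses on something with over 40 N, if the wrist force passes 120 N, or if a joint passes its speed limit or range.

## Working session

There is one attempt and no reset: what is moved stays moved. The work goes in short steps, Python scripts to look and compute and a tool call to move; the robot and the scene stay as the last step left them, time stands still between calls to the robot, and variables do not carry over. Pictures are saved under pics/ and viewed, and the job is handed in when it is done.

Besides the shell and the picture viewer there is one more tool, called after "Call:" by a JSON object that holds its "method" and its "body". play_rows: Moves the arm, as the interface text tells. Its arguments: {"type":"object","properties":{"increments":{"type":"array","items":{"type":"array","items":{"type":"number"}}},"force":{"type":"number"}},"required":["increments"]}

```bash
mkdir -p pics; ls
cat > h.py <<'E'
import numpy as np, cv2
from bench import r, grab_frame
from scipy.spatial.transform import Rotation as R
def snap(n,f):
    g=grab_frame(n); cv2.imwrite(f'pics/{f}.png',g['color']); np.savez(f'pics/{f}.npz',**g); return g
def pts(g):
    d=g['depth'];K=g['K'];h,w=d.shape
    u,v=np.meshgrid(np.arange(w),np.arange(h))
    X=(u-K[0,2])/K[0,0]*d; Y=(v-K[1,2])/K[1,1]*d
    P=np.stack([X,-Y,-d,np.ones_like(d)],-1)@g['T'].T
    return P[...,:3]
E
python3 - <<'E'
from h import *
o=r.get_obs(); print(o['clock'],o['tcp_pos'],o['orientation'],o['grip_width'],r.grip_depth)
for n in ('scene','side','wrist'):
    g=snap(n,n+'0'); print(n,g['K'].round(1).tolist(),g['T'].round(3).tolist(),[k for k in g])
E
```

```text
pics
0.0 [0.23113397 0.63354966 0.23032288] [-5.46628522e-01 -3.09347270e+00  2.89084613e-03] 0.08524769135712013 0.0187
scene [[416.0, 0.0, 281.3], [0.0, 416.0, 213.4], [0.0, 0.0, 1.0]] [[0.587, -0.598, 0.546, 1.01], [0.809, 0.45, -0.378, -0.278], [-0.02, 0.664, 0.748, 0.698], [0.0, 0.0, 0.0, 1.0]] ['color', 'depth', 'K', 'T']
side [[530.4, 0.0, 279.2], [0.0, 530.4, 208.2], [0.0, 0.0, 1.0]] [[0.947, 0.233, -0.223, 0.307], [-0.322, 0.701, -0.636, -0.659], [0.008, 0.674, 0.739, 0.896], [0.0, 0.0, 0.0, 1.0]] ['color', 'depth', 'K', 'T']
wrist [[349.3, 0.0, 275.5], [0.0, 349.3, 215.2], [0.0, 0.0, 1.0]] [[0.343, -0.89, -0.302, 0.155], [0.939, 0.324, 0.111, 0.662], [-0.001, -0.322, 0.947, 0.373], [0.0, 0.0, 0.0, 1.0]] ['color', 'depth', 'K', 'T']
```

View pics/scene0.png

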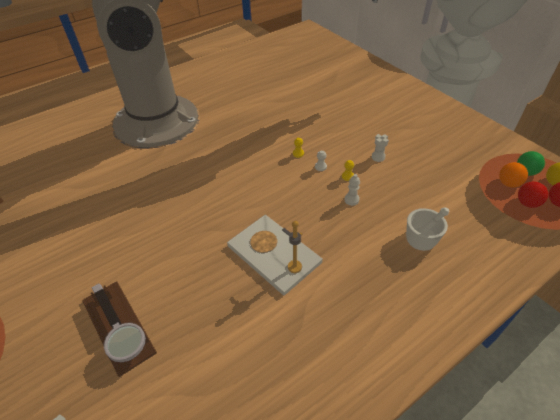

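View pics/side0.png

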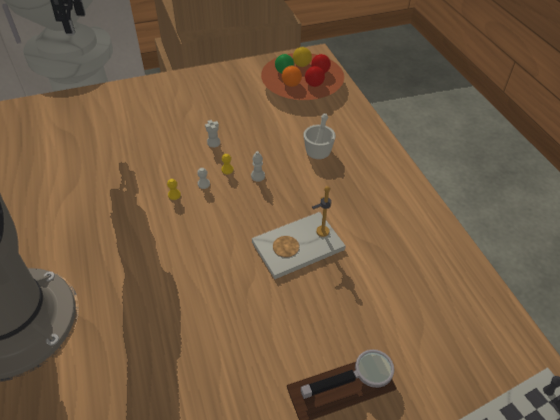

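View pics/wrist0.png

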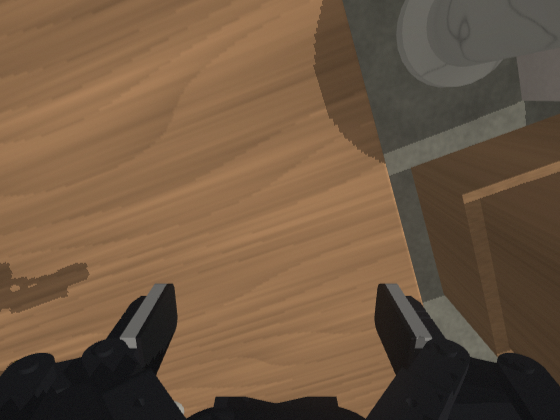

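The scene picture shows five pawn-like candidates:
- white pawn at (321,160)
- yellow look-alikes at (298,147) and (349,169)
- white bishop at (353,189)
- white rook at (380,147)

The mortar is at (426,230), the stand's cork pad at (263,241), the pointer collar near (294,238), and the loupe at about (115,322). I pick the short white piece with the round head at (321,160), and I'll check it in a crop and by its height.

```bash
cat > m.py <<'E'
from h import *
for n in ('scene','side'):
    g=dict(np.load(f'pics/{n}0.npz')); P=pts(g); c=g['color'].astype(int); hsv=cv2.cvtColor(g['color'],cv2.COLOR_BGR2HSV)
    inb=(P[...,0]>0.25)&(P[...,0]<1.0)&(abs(P[...,1])<0.8)&(g['depth']>0)
    m=inb&(P[...,2]>0.008)&(P[...,2]<0.2)
    k,l,s,ce=cv2.connectedComponentsWithStats(m.astype(np.uint8))
    print(n, 'table z', np.median(P[...,2][inb]))
    for i in range(1,k):
        if s[i,4]<40: continue
        q=P[l==i]; print(s[i,:4],ce[i].round(),'n',s[i,4],'min',q.min(0).round(3),'max',q.max(0).round(3),'med',np.median(q,0).round(3),'bgr',np.median(c[l==i],0))
a=cv2.imread('pics/scene0.png')[120:220,270:410]; b=cv2.imread('pics/side0.png')[110:210,150:290]
cv2.imwrite('pics/crop1.png',np.hstack([cv2.resize(x,None,fx=2.8,fy=2.8,interpolation=2) for x in (a,b)]))
a=cv2.imread('pics/scene0.png')[210:300,220:330]; b=cv2.imread('pics/side0.png')[180:280,245:355]
cv2.imwrite('pics/crop2.png',np.hstack([cv2.resize(x,(390,360),interpolation=2) for x in (a,b)]))
E
python3 m.py
```

```text
scene table z -0.0011358722381455966
[372 134  17  25] [380. 146.] n 270 min [0.475 0.366 0.008] max [0.509 0.398 0.062] med [0.497 0.376 0.048] bgr [ 95. 109. 116.]
[294 138   9  17] [298. 146.] n 121 min [0.352 0.216 0.008] max [0.373 0.238 0.05 ] med [0.365 0.224 0.034] bgr [ 13. 110. 136.]
[316 151  11  17] [321. 159.] n 136 min [0.423 0.227 0.008] max [0.445 0.253 0.05 ] med [0.438 0.239 0.034] bgr [100. 114. 122.]
[479 151  81  79] [524. 188.] n 4853 min [0.681 0.439 0.024] max [0.898 0.677 0.083] med [0.785 0.509 0.03 ] bgr [ 35.  65. 108.]
[343 160  17  44] [351. 182.] n 425 min [0.488 0.21  0.008] max [0.58  0.282 0.079] med [0.563 0.226 0.037] bgr [ 93. 110. 126.]
[406 207  43  42] [426. 227.] n 1379 min [0.695 0.227 0.008] max [0.775 0.307 0.1  ] med [0.741 0.269 0.042] bgr [ 95. 109. 114.]
[227 215  96  79] [275. 252.] n 3850 min [ 0.49  -0.071  0.008] max [0.673 0.062 0.154] med [ 0.597 -0.006  0.014] bgr [135. 153. 161.]
[ 91 283  60  84] [119. 330.] n 1926 min [ 0.462 -0.359  0.008] max [ 0.636 -0.29   0.048] med [ 0.591 -0.324  0.04 ] bgr [106. 120. 120.]
[  0 317   6
[... 788 characters left out ...]
033] bgr [ 27. 102. 122.]
[198 168  12  18] [203. 176.] n 141 min [0.419 0.231 0.008] max [0.443 0.25  0.053] med [0.431 0.238 0.035] bgr [ 99. 107. 109.]
[167 179  12  18] [173. 187.] n 151 min [0.346 0.216 0.008] max [0.369 0.236 0.053] med [0.357 0.224 0.036] bgr [ 27. 102. 122.]
[252 187  94  91] [299. 241.] n 3529 min [ 0.489 -0.07   0.008] max [0.671 0.062 0.153] med [ 0.582 -0.005  0.014] bgr [138. 149. 152.]
[291 350 106  63] [353. 377.] n 2268 min [ 0.453 -0.358  0.008] max [ 0.634 -0.29   0.049] med [ 0.578 -0.327  0.04 ] bgr [ 94.   96.  101.5]
[461 368  99  52] [525. 401.] n 2852 min [ 0.706 -0.493  0.013] max [ 0.901 -0.412  0.069] med [ 0.83  -0.45   0.018] bgr [124. 135. 137.]
```

```bash
sleep 1
```

```text
(no output)
```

View pics/crop1.png

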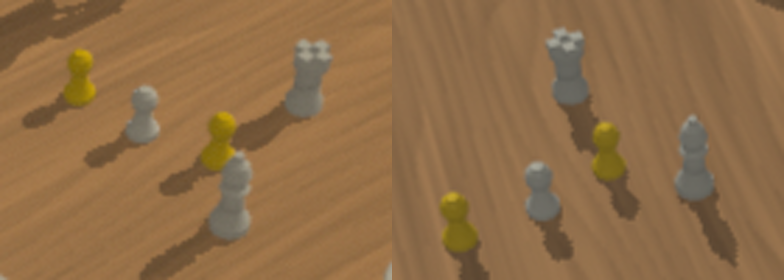

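View pics/crop2.png

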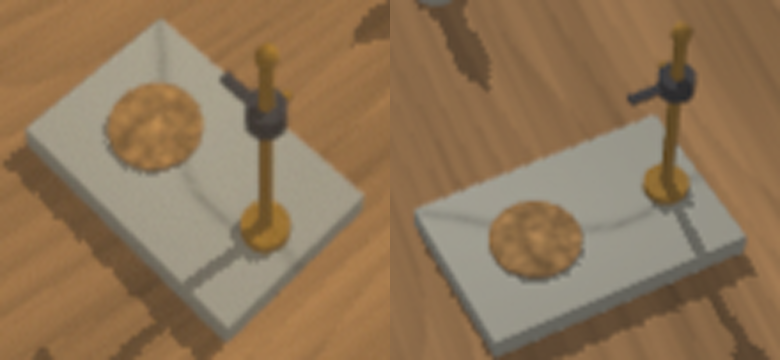

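The crops confirm it: the pawn is the short round-headed white piece at scene (321,160) and side (203,176), with its top at 50 mm. There is a yellow look-alike on either side of it. The pointer sticks out from the dark collar towards the pad. Next I'll fit each object precisely.

```bash
cat > m2.py <<'E'
from h import *
from scipy.optimize import least_squares
def circ(q,rad=None):
    f=lambda p:np.hypot(q[:,0]-p[0],q[:,1]-p[1])-(rad or p[2])
    s=least_squares(f,[*q[:,:2].mean(0),rad or .03],loss='soft_l1',f_scale=.001); return s.x.round(4)
for n in ('scene','side'):
    g=dict(np.load(f'pics/{n}0.npz')); P=pts(g); c=g['color'].astype(int); hsv=cv2.cvtColor(g['color'],cv2.COLOR_BGR2HSV)
    z=P[...,2]; box=lambda x0,x1,y0,y1:(P[...,0]>x0)&(P[...,0]<x1)&(P[...,1]>y0)&(P[...,1]<y1)
    print('==',n)
    st=box(.48,.69,-.09,.08)
    q=P[st&(z>.009)&(z<.022)]
    rc=cv2.minAreaRect(q[:,:2].astype(np.float32)*1000); print('slab',rc, 'ztop',np.median(q[:,2]))
    pad=st&(z>.012)&(z<.024)&(hsv[...,1]>90); k,l,s,ce=cv2.connectedComponentsWithStats(pad.astype(np.uint8)); i=1+s[1:,4].argmax()
    q=P[l==i]; mc=cv2.minEnclosingCircle((q[:,:2]*1000).astype(np.float32)); print('pad',s[i],q.mean(0),q.min(0),q.max(0),mc)
    dk=st&(z>.08)&(z<.15)&(c.max(-1)<90)&(hsv[...,1]<90); q=P[dk]; print('dark',len(q),q.min(0),q.max(0))
    print(np.c_[np.argwhere(dk)[:,::-1],(q*1000).round(),c[dk]].astype(int).tolist()[:70])
    po=st&(z>.03)&(z<.15)&~dk; print('post',P[po].mean(0))
    pw=box(.41,.46,.215,.265)&(z>.008)
    q=P[pw]; hd=q[q[:,2]>.03]
    f=lambda p:np.linalg.norm(hd-p,axis=1)-.012
    print('pawn head sphere',least_squares(f,[.433,.239,.038],loss='soft_l1',f_scale=.001).x.round(4)); lo=q[q[:,2]<.012]; print('foot',len(lo),circ(lo,.0145) if len(lo)>5 else '')
    lp=box(.44,.66,-.38,-.27)
    h=lp&(z>.040)&(z<.052)&(c.max(-1)<70); q=P[h]; rc=cv2.minAreaRect(q[:,:2].astype(np.float32)*1000); print('handle',len(q),rc,'z',np.median(q[:,2]))
    ln=lp&(z>.034)&~h&(P[...,0]>.56); q=P[ln]; print('lens',cv2.minEnclosingCircle((q[:,:2]*1000).astype(np.float32)),np.median(q[:,2]),circ(q[(q[:,2]>.04)]))
    q=P[lp&(z>.004)&(z<.012)]; print('base',cv2.minAreaRect(q[:,:2].astype(np.float32)*1000))
o=r.get_obs();print(R.from_rotvec(o['orientation']).as_matrix().round(3))
a=cv2.imread('pics/side0.png')[340:420,280:410];cv2.imwrite('pics/crop3.png',cv2.resize(a,None,fx=5,fy=5,interpolation=2))
E
python3 m2.py
```

```text
== scene
slab ((581.2767944335938, -4.240020751953125), (172.21983337402344, 110.63109588623047), 8.262411117553711) ztop 0.013979890795296823
pad [250 231  27  22 461] [ 0.55189827 -0.00898605  0.01650829] [ 0.5230075  -0.0363658   0.01275735] [0.5796956  0.01856145 0.02070296] ((551.8984375, -7.7150115966796875), 29.184438705444336)
dark 107 [ 0.61037511 -0.00610735  0.10162434] [0.65155842 0.01445735 0.11397881]
[[283, 229, 610, 1, 106, 71, 79, 83], [284, 229, 613, 1, 108, 67, 73, 80], [283, 230, 613, -1, 107, 67, 74, 79], [284, 230, 615, 0, 108, 67, 71, 77], [285, 230, 616, 1, 108, 65, 72, 80], [286, 230, 617, 2, 109, 69, 78, 89], [284, 231, 617, -2, 108, 67, 74, 79], [285, 231, 618, 0, 109, 66, 71, 80], [286, 231, 619, 1, 108, 68, 73, 81], [287, 231, 620, 3, 108, 67, 75, 84], [285, 232, 618, 0, 105, 73, 82, 88], [286, 232, 620, 0, 108, 66, 72, 78], [287, 232, 621, 2, 107, 67, 74, 79], [288, 232, 621, 4, 105, 66, 72, 80], [286, 233, 621, 0, 105, 76, 83, 88], [287, 233, 621, 2, 105, 66, 72, 77], [288, 233, 625, 2, 108, 64, 70, 77], [289, 233, 626, 3, 108, 68, 73, 80], [290, 233, 6
[... 5268 characters left out ...]
, 106, 54, 67, 82], [313, 206, 612, 6, 106, 66, 74, 86], [314, 206, 613, 3, 109, 64, 63, 66], [315, 206, 614, 1, 111, 63, 62, 64], [316, 206, 617, 2, 109, 62, 61, 63]]
post [0.63776749 0.00390085 0.09623611]
pawn head sphere [0.4316 0.2454 0.0373]
foot 22 [0.4336 0.2495 0.0145]
handle 460 ((522.380615234375, -324.3576965332031), (78.69963836669922, 17.02873992919922), 0.5699396133422852) z 0.04491436661813536
lens ((596.939453125, -322.4475402832031), 37.47988510131836) 0.0397637561323142 [ 0.6006 -0.3236  0.0285]
base ((540.7965087890625, -327.72174072265625), (179.51605224609375, 95.5090103149414), 7.0692620277404785)
[[-0.939  0.343 -0.   ]
 [ 0.343  0.939 -0.001]
 [-0.    -0.001 -1.   ]]
```

All the fits agree with the given sizes. The pad is at (0.551, -0.008), the stand yaw is 8.3°, the pointer is at about z 0.1075, the pawn at (0.432, 0.245), and the loupe origin at (0.523, -0.325) with yaw near 0. First I'll turn the jaws to the stand's y axis, which also keeps them clear of the yellow pawns.

Call:
{"method": "play_rows", "body": {"increments": [[0,0,0,0,0,-0.125,0],[0,0,0,0,0,-0.125,0],[0,0,0,0,0,-0.125,0],[0,0,0,0,0,-0.12,0]]}}

```text
clock: 0.55
tcp_pos: [0.2306, 0.6327, 0.2287]
orientation: [0.255, -3.13, 0.007]
contact_force: [0.0, -0.3, -1.3]
grip_width: 0.0855
```

```bash
cat > go.py <<'E'
import sys
from h import *
x,y,z,jaw=map(float,sys.argv[1:5])  # jaw = world angle (deg) of tool y
o=r.get_obs(); p=np.array(o['tcp_pos']); M=R.from_rotvec(o['orientation']).as_matrix()
j=np.radians(jaw); ty=np.array([np.cos(j),np.sin(j),0]); tz=np.array([0,0,-1.]); tx=np.cross(ty,tz)
D=R.from_matrix(M.T@np.c_[tx,ty,tz]).as_rotvec()
print('clock',round(o['clock'],2),'pos',p.round(4),'jaw',np.degrees(np.arctan2(M[1,1],M[0,1])).round(2),'w',round(o['grip_width'],4),'F',np.round(o['contact_force'],2))
print('world d',(np.array([x,y,z])-p).round(4)*1000,'tool shift mm',(M.T@(np.array([x,y,z])-p)*1000).round(1),'turn',D.round(4))
E
python3 go.py 0.432 0.245 0.15 98.3
```

```text
clock 0.55 pos [0.2306 0.6327 0.2287] jaw 99.33 w 0.0855 F [ 0.03 -0.32 -1.34]
world d [ 201.4 -387.7  -78.7] tool shift mm [-136.  -414.9   80.4] turn [-0.0046 -0.0016  0.018 ]
```

Call:
{"method": "play_rows", "body": {"increments": [[-13,-41,5,0,0,0,0],[-13,-41,5,0,0,0,0],[-13,-41,5,0,0,0,0],[-13,-41,5,0,0,0,0],[-13,-41,5,0,0,0,0]]}}

```text
clock: 1.05
tcp_pos: [0.326, 0.441, 0.2014]
orientation: [0.28, -3.124, 0.003]
contact_force: [1.0, 0.6, 0.5]
grip_width: 0.0855
```

Call:
{"method": "play_rows", "body": {"increments": [[-13,-41,5,0,0,0,0],[-13,-41,5,0,0,0,0],[-13,-41,5,0,0,0,0],[-13,-41,5,0,0,0,0],[0,0,0,0,0,0,0]]}}

```text
clock: 1.55
tcp_pos: [0.4107, 0.2749, 0.1797]
orientation: [0.266, -3.125, 0.009]
contact_force: [-0.6, 0.1, -0.2]
grip_width: 0.0853
```

```bash
python3 go.py 0.432 0.245 0.15 98.3
```

```text
clock 1.55 pos [0.4107 0.2749 0.1797] jaw 99.73 w 0.0853 F [-0.64  0.08 -0.21]
world d [ 21.3 -29.9 -29.7] tool shift mm [-16.1 -32.9  29.7] turn [-0.0051 -0.0058  0.025 ]
```

Call:
{"method": "play_rows", "body": {"increments": [[-8,-17,10,-0.005,-0.005,0.012,0],[-8,-16,10,0,0,0.012,0],[0,0,10,0,0,0,0],[0,0,0,0,0,0,0]]}}

```text
clock: 1.95
tcp_pos: [0.4327, 0.2433, 0.148]
orientation: [0.223, -3.132, -0.001]
contact_force: [-0.2, 0.4, 0.1]
grip_width: 0.0854
```

```bash
python3 go.py 0.432 0.245 0.10 98.3; python3 -c "
from h import *
snap('wrist','w1');snap('scene','s1')"
```

```text
clock 1.95 pos [0.4327 0.2433 0.148 ] jaw 98.15 w 0.0854 F [-0.16  0.45  0.12]
world d [ -0.7   1.7 -48. ] tool shift mm [ 0.4  1.7 48. ] turn [ 0.0005 -0.0012 -0.0026]
```

View pics/w1.png

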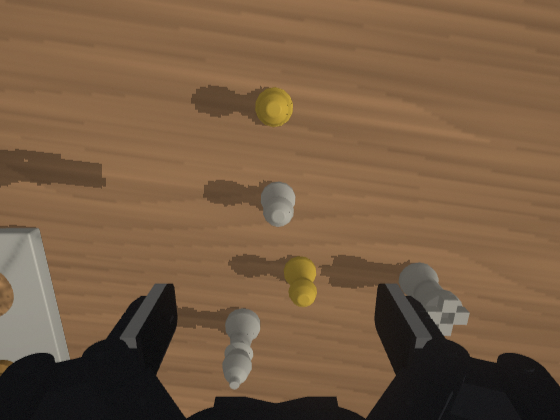

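The wrist view shows the white pawn at (278,203), with the yellow pawns above it at (274,107) and below it at (301,281). I'll cross-check the pawn's position with the wrist depth.

Run:
```python
from h import *
from scipy.optimize import least_squares
g=dict(np.load('pics/w1.npz'));P=pts(g)
m=np.zeros(P.shape[:2],bool);m[178:230,255:302]=1
q=P[m&(P[...,2]>.004)];print(len(q),q.min(0).round(4),q.max(0).round(4),'table',np.median(P[100:180,350:500,2]))
hd=q[q[:,2]>.03];print(least_squares(lambda p:np.linalg.norm(hd-p,axis=1)-.012,[.432,.245,.038],loss='soft_l1',f_scale=.001).x.round(4))
```

```text
1227 [0.3523 0.2307 0.004 ] [0.4429 0.2596 0.291 ] table 0.00040945569972794527
[0.4339 0.2453 0.0387]
```

The three cameras agree within 2 mm on the pawn at (0.433, 0.245). Going down now.

Call:
{"method": "play_rows", "body": {"increments": [[0,1.5,30,0,0,0,0],[0,0.5,30,0,0,0,0],[0,0,20,0,0,0,0],[0,0,15,0,0,0,0],[0,0,0,0,0,0,0]]}}

```text
clock: 2.55
tcp_pos: [0.4332, 0.2547, 0.0541]
orientation: [-0.239, 3.127, 0.013]
contact_force: [-0.7, -0.1, 0.3]
grip_width: 0.0853
```

```bash
python3 go.py 0.433 0.245 0.020 98.3
```

```text
clock 2.55 pos [0.4332 0.2547 0.0541] jaw 98.75 w 0.0853 F [-0.69 -0.13  0.35]
world d [ -0.2  -9.7 -34.1] tool shift mm [ 1.9 -9.9 34. ] turn [0.0077 0.0062 0.0079]
```

Call:
{"method": "play_rows", "body": {"increments": [[1,-5,10,0.004,0.003,0.004,0],[1,-5,10,0.004,0.003,0.004,0],[0,0,0,0,0,0,0]]}}

```text
clock: 2.85
tcp_pos: [0.4334, 0.2463, 0.0344]
orientation: [-0.23, 3.131, 0.002]
contact_force: [0.1, 0.1, -0.1]
grip_width: 0.0853
```

```bash
python3 go.py 0.433 0.245 0.020 98.3
```

```text
clock 2.85 pos [0.4334 0.2463 0.0344] jaw 98.4 w 0.0853 F [ 0.06  0.14 -0.06]
world d [ -0.4  -1.3 -14.4] tool shift mm [ 0.6 -1.2 14.4] turn [0.001  0.0022 0.0018]
```

Call:
{"method": "play_rows", "body": {"increments": [[0.3,-1,8,0,0.001,0,0],[0.3,0,8,0,0.001,0,0],[0,0,0,0,0,0,0]]}}

```text
clock: 3.15
tcp_pos: [0.4337, 0.2454, 0.018]
orientation: [-0.229, 3.132, 0.003]
contact_force: [0.1, 1.0, 0.1]
grip_width: 0.0853
```

```bash
python3 go.py 0.433 0.245 0.018 98.3;  python3 -c "
from h import *
snap('wrist','w2');snap('side','d2')"
```

```text
clock 3.15 pos [0.4337 0.2454 0.018 ] jaw 98.37 w 0.0853 F [0.07 1.01 0.1 ]
world d [-0.7 -0.4  0. ] tool shift mm [ 0.8 -0.3 -0. ] turn [0.0019 0.0018 0.0013]
```

View pics/w2.png

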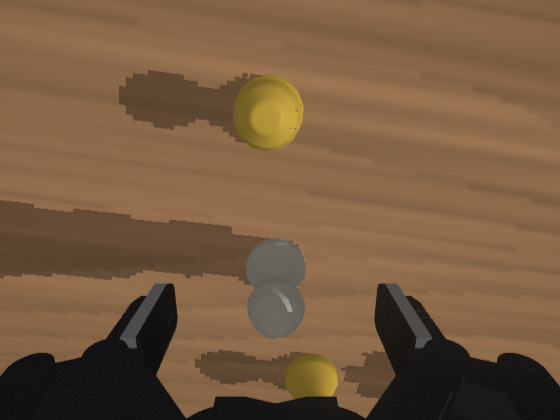

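The pawn's head is at (276,308), centred between the two fingertips at (160,310) and (395,310). I'll close slowly with the lowest force.

Call:
{"method": "play_rows", "body": {"increments": [[0.5,0,0,0,0,0,120],[0,0,0,0,0,0,140],[0,0,0,0,0,0,160],[0,0,0,0,0,0,180],[0,0,0,0,0,0,220]], "force": 25}}

```text
clock: 3.75
tcp_pos: [0.4343, 0.2461, 0.0196]
orientation: [-0.229, 3.129, 0.006]
contact_force: [-0.4, -0.3, 1.4]
grip_width: 0.0213
```

Call:
{"method": "play_rows", "body": {"increments": [[0,0,0,0,0,0,255],[0,0,0,0,0,0,255],[0,0,0,0,0,0,255]]}}

```text
clock: 4.05
tcp_pos: [0.4342, 0.2461, 0.0196]
orientation: [-0.229, 3.129, 0.006]
contact_force: [-0.6, -0.6, 0.6]
grip_width: 0.0215
```

```bash
python3 go.py 0.433 0.245 0.018 98.3;  python3 -c "
from h import *
snap('wrist','w3')"
```

```text
clock 4.05 pos [0.4342 0.2461 0.0196] jaw 98.37 w 0.0215 F [-0.6  -0.56  0.58]
world d [-1.2 -1.1 -1.6] tool shift mm [ 1.4 -1.   1.6] turn [0.0033 0.0044 0.0013]
```

View pics/w3.png

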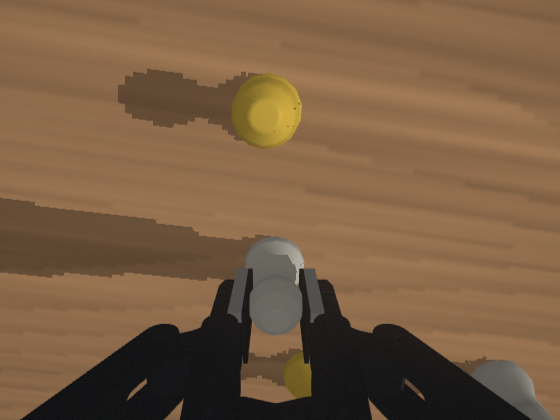

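The opening is 21.5 mm against a 24 mm head, so the pads may sit a little off the head's widest part. I'll lift slightly and check the hold.

Call:
{"method": "play_rows", "body": {"increments": [[0,0,-5,0,0,0,255],[0,0,-5,0,0,0,255],[0,0,-10,0,0,0,255],[0,0,0,0,0,0,255]]}}

```text
clock: 4.5
tcp_pos: [0.4341, 0.246, 0.0413]
orientation: [-0.229, 3.129, 0.005]
contact_force: [-0.4, 0.7, -0.9]
grip_width: 0.0211
```

```bash
python3 go.py 0.433 0.245 0.12 98.3;  python3 -c "
from h import *
snap('wrist','w4');g=snap('side','d4');cv2.imwrite('pics/d4c.png',cv2.resize(g['color'][110:230,130:290],None,fx=5,fy=5))
P=pts(g)"
```

```text
clock 4.5 pos [0.4341 0.246  0.0413] jaw 98.36 w 0.0211 F [-0.44  0.66 -0.86]
world d [-1.1 -1.  78.7] tool shift mm [  0.9  -0.6 -78.7] turn [0.0031 0.0041 0.0011]
```

View pics/w4.png

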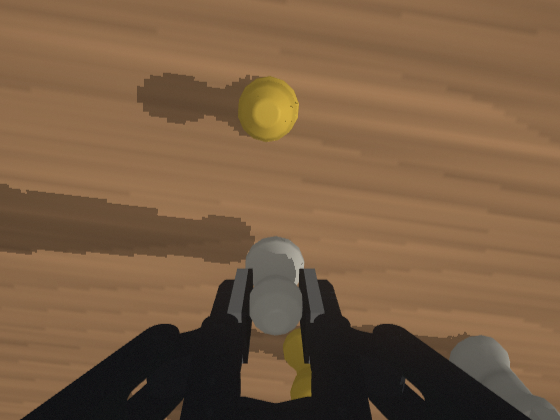

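View pics/d4c.png

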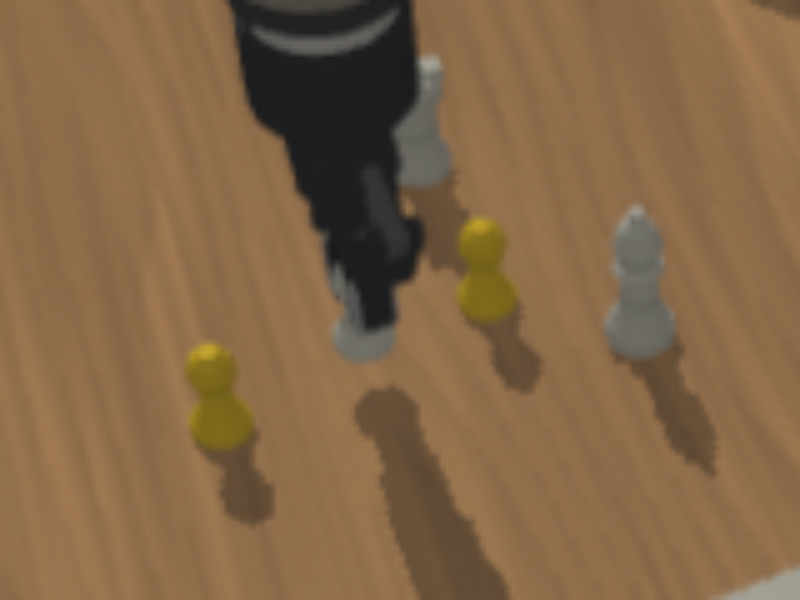

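The pawn is held and upright. The wrist view has it unchanged between the pads at (276,305), and the side view shows it clear of the table. I'll lift and carry it.

Call:
{"method": "play_rows", "body": {"increments": [[0,0,-25,0,0,0,255],[0,0,-30,0,0,0,255],[0,-15,-25,0,0,0,255],[-5,-25,0,0,0,0,255],[-8,-30,0,0,0,0,255]]}}

```text
clock: 5.1
tcp_pos: [0.4546, 0.1807, 0.1225]
orientation: [-0.244, 3.131, 0.005]
contact_force: [-0.2, -0.2, -0.6]
grip_width: 0.0212
```

```bash
python3 go.py 0.551 -0.008 0.12 98.3
```

```text
clock 5.1 pos [0.4546 0.1807 0.1225] jaw 98.92 w 0.0212 F [-0.18 -0.16 -0.58]
world d [  96.4 -188.7   -2.5] tool shift mm [ -66.  -201.4    1.9] turn [0.0033 0.0009 0.0108]
```

Call:
{"method": "play_rows", "body": {"increments": [[-11,-30,0,0,0,0.002,255],[-11,-35,0,0,0,0.002,255],[-11,-35,0,0,0,0.002,255],[-11,-35,0,0,0,0.002,255],[-9,-25,0,0,0,0,255]]}}

```text
clock: 5.6
tcp_pos: [0.5329, 0.0248, 0.1221]
orientation: [-0.236, 3.132, 0.006]
contact_force: [1.5, 0.5, -0.1]
grip_width: 0.0215
```

```bash
python3 go.py 0.551 -0.008 0.12 98.3
```

```text
clock 5.6 pos [0.5329 0.0248 0.1221] jaw 98.6 w 0.0215 F [ 1.47  0.5  -0.12]
world d [ 18.1 -32.8  -2.1] tool shift mm [-13.  -35.1   2. ] turn [0.0038 0.0013 0.0053]
```

Call:
{"method": "play_rows", "body": {"increments": [[-6,-18,0,0.002,0,0.002,255],[-6,-13,0,0,0,0.002,255],[-1,-4,0,0,0,0,255],[0,0,0,0,0,0,255]]}}

```text
clock: 6.0
tcp_pos: [0.552, -0.0138, 0.1212]
orientation: [-0.219, 3.134, 0.001]
contact_force: [-0.5, -0.1, -0.8]
grip_width: 0.021
```

```bash
python3 go.py 0.551 -0.008 0.12 98.3;python3 -c "
from h import *
snap('wrist','w5');g=snap('scene','s5')"
```

```text
clock 6.0 pos [ 0.552  -0.0138  0.1212] jaw 97.98 w 0.021 F [-0.52 -0.06 -0.84]
world d [-1.   5.8 -1.2] tool shift mm [0.2 5.9 1.2] turn [ 0.0003  0.0001 -0.0055]
```

View pics/w5.png

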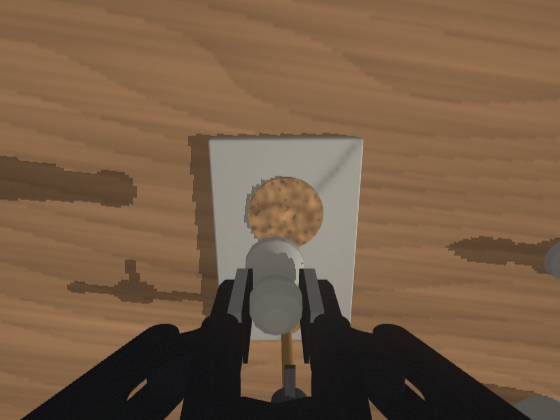

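View pics/s5.png

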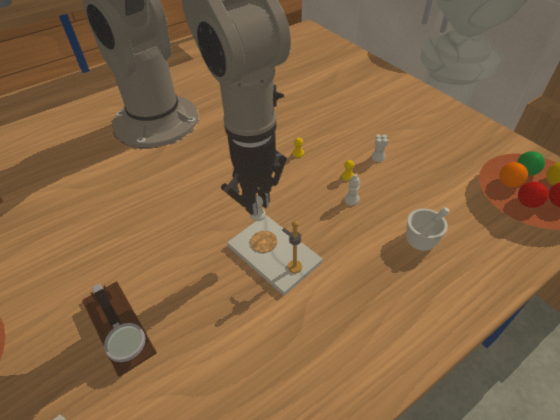

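The pawn is in the jaws at (275,290), over the slab. The pad is at (287,211), and the pointer shows at the bottom edge, at (290,385). I'll measure the pad, pawn and pointer in this frame.

Run:
```python
from h import *
from scipy.optimize import least_squares
g=dict(np.load('pics/w5.npz'));P=pts(g);hsv=cv2.cvtColor(g['color'],cv2.COLOR_BGR2HSV);z=P[...,2]
m=(hsv[...,1]>90)&(z>.012)&(z<.024);m[:170]=0;m[255:]=0;m[:,:235]=0;m[:,335:]=0
q=P[m];print('pad',len(q),q.mean(0).round(4),q.min(0).round(4),q.max(0).round(4),cv2.minEnclosingCircle((q[:,:2]*1000).astype(np.float32)))
s=(hsv[...,1]<60)&(z>.008)&(z<.022);s[:,:200]=0;s[:,380:]=0;q=P[s];print('slab',cv2.minAreaRect((q[:,:2]*1000).astype(np.float32)),np.median(q[:,2]))
w=np.zeros_like(m);w[235:335,245:305]=1;w&=(hsv[...,1]<40)&(z>.09)&(z<.16)&(abs(P[...,0]-.55)<.03)
q=P[w];print('pawn',len(q),q.min(0).round(4),q.max(0).round(4));
q=q[q[:,2]>.132]
print('head',least_squares(lambda p:np.linalg.norm(q-p,axis=1)-.012,[.552,-.014,.14],loss='soft_l1',f_scale=.001).x.round(4))
f=P[235:262,245:305][(hsv[235:262,245:305,1]<40)&(z[235:262,245:305]>.09)&(z[235:262,245:305]<.125)]
print('foot pts',len(f),f.min(0).round(4),f.max(0).round(4),np.median(f,0).round(4))
pt=P[360:395,280:300];print('ptr',(pt[::5,::5]).round(3).tolist())
```

```text
pad 3891 [ 0.5495 -0.0065  0.0184] [ 0.5245 -0.0341  0.0154] [0.5763 0.0213 0.0211] ((552.1641845703125, -6.400320053100586), 27.927167892456055)
slab ((581.7305908203125, -2.0850677490234375), (169.56146240234375, 110.16352081298828), 8.405035972595215) 0.015339213466638552
pawn 5128 [ 0.5361 -0.0294  0.102 ] [ 5.659e-01 -4.000e-04  1.599e-01]
head [ 0.5517 -0.0141  0.1405]
foot pts 1113 [ 0.5361 -0.0294  0.102 ] [ 0.5493 -0.0006  0.119 ] [ 0.541  -0.0163  0.1106]
ptr [[[0.701, 0.011, -0.0], [0.638, 0.005, 0.072], [0.638, 0.008, 0.071], [0.698, 0.025, 0.0]], [[0.707, 0.012, -0.001], [0.611, -0.0, 0.106], [0.611, 0.002, 0.107], [0.704, 0.026, 0.0]], [[0.712, 0.013, -0.0], [0.611, -0.0, 0.11], [0.613, 0.003, 0.108], [0.611, 0.005, 0.109]], [[0.717, 0.013, 0.001], [0.615, 0.0, 0.11], [0.615, 0.003, 0.109], [0.614, 0.006, 0.11]], [[0.723, 0.014, 0.001], [0.619, 0.001, 0.109], [0.618, 0.003, 0.109], [0.722, 0.029, -0.0]], [[0.729, 0.015, 0.001], [0.623, 0.001, 0.109], [0.622, 0.004, 0.109], [0.726, 0.029, 0.001]], [[0.633, 0.0, 0.102], [0.626, 0.002, 0.109], [0.626, 0.005, 0.108], [0.631, 0.009, 0.103]]]
```

In the wrist frame the pad is at (0.5515, -0.0066), the pawn axis sits on the TCP, and the underside is 19 mm below it. The pointer's mid-height is about 0.108. I'll shift +7 mm in y and descend.

Call:
{"method": "play_rows", "body": {"increments": [[0,4,15,0,0,-0.003,255],[0,3,15,0,0,-0.003,255],[0,0,15,0,0,0,255],[0,0,15,0,0,0,255],[0,0,0,0,0,0,255]]}}

```text
clock: 6.6
tcp_pos: [0.5495, 0.0025, 0.0602]
orientation: [-0.247, 3.131, 0.007]
contact_force: [-0.1, 0.4, -0.9]
grip_width: 0.0209
```

```bash
python3 go.py 0.5515 -0.0068 0.037 98.3
```

```text
clock 6.6 pos [0.5495 0.0025 0.0602] jaw 99.03 w 0.0209 F [-0.13  0.37 -0.92]
world d [  2.   -9.3 -23.2] tool shift mm [-0.5 -9.6 23.2] turn [0.0044 0.0013 0.0127]
```

Call:
{"method": "play_rows", "body": {"increments": [[0,-4,3,0.002,0.001,0.004,255],[0,-3,3,0,0,0.003,255],[0,0,3,0,0,0,255],[0,0,0,0,0,0,255]]}}

```text
clock: 7.0
tcp_pos: [0.5514, -0.003, 0.0524]
orientation: [-0.239, 3.13, 0.005]
contact_force: [0.1, -0.3, -0.6]
grip_width: 0.0211
```

```bash
python3 go.py 0.5515 -0.0068 0.037 98.3
```

```text
clock 7.0 pos [ 0.5514 -0.003   0.0524] jaw 98.74 w 0.0211 F [ 0.14 -0.28 -0.64]
world d [  0.1  -3.8 -15.4] tool shift mm [ 0.5 -3.9 15.4] turn [0.0028 0.0024 0.0077]
```

Call:
{"method": "play_rows", "body": {"increments": [[0,-3,4,0.002,0.002,0.004,255],[0,-1,3,0,0,0.003,255],[0,0,3,0,0,0,255],[0,0,0,0,0,0,255]]}}

```text
clock: 7.4
tcp_pos: [0.5527, -0.0076, 0.0423]
orientation: [-0.226, 3.132, 0.001]
contact_force: [-1.0, 0.2, -0.7]
grip_width: 0.0213
```

```bash
python3 go.py 0.5515 -0.0068 0.037 98.3
```

```text
clock 7.4 pos [ 0.5527 -0.0076  0.0423] jaw 98.26 w 0.0213 F [-1.02  0.24 -0.67]
world d [-1.2  0.8 -5.3] tool shift mm [1.1 0.9 5.3] turn [ 0.0005  0.0017 -0.0006]
```

Call:
{"method": "play_rows", "body": {"increments": [[0.5,0.5,2,0,0.001,0,255],[0.3,0,1,0,0,0,255],[0,0,0,0,0,0,255]]}}

```text
clock: 7.7
tcp_pos: [0.5517, -0.007, 0.0389]
orientation: [-0.227, 3.133, 0.001]
contact_force: [0.1, 0.1, -0.8]
grip_width: 0.0213
```

```bash
python3 go.py 0.5515 -0.0068 0.037 98.3
```

```text
clock 7.7 pos [ 0.5517 -0.007   0.0389] jaw 98.27 w 0.0213 F [ 0.08  0.09 -0.84]
world d [-0.2  0.2 -1.9] tool shift mm [0.1 0.3 1.9] turn [ 0.0006  0.0003 -0.0005]
```

Call:
{"method": "play_rows", "body": {"increments": [[0,0,0.8,0,0,0,255],[0,0,0,0,0,0,255]]}}

```text
clock: 7.9
tcp_pos: [0.5517, -0.007, 0.0381]
orientation: [-0.227, 3.133, 0.001]
contact_force: [0.0, -0.3, -0.3]
grip_width: 0.0212
```

Call:
{"method": "play_rows", "body": {"increments": [[0,0,0.8,0,0,0,255],[0,0,0,0,0,0,255]]}}

```text
clock: 8.1
tcp_pos: [0.5521, -0.0069, 0.0377]
orientation: [-0.227, 3.132, 0.001]
contact_force: [0.1, -0.0, 0.3]
grip_width: 0.0209
```

```bash
python3 go.py 0.5515 -0.0068 0.037 98.3;python3 -c "
from h import *
g=snap('side','d6');cv2.imwrite('pics/d6c.png',cv2.resize(g['color'][150:280,230:370],None,fx=5,fy=4.5))"
```

```text
clock 8.1 pos [ 0.5521 -0.0069  0.0377] jaw 98.28 w 0.0209 F [ 0.11 -0.    0.25]
world d [-0.6  0.1 -0.7] tool shift mm [0.6 0.2 0.7] turn [ 0.0006  0.0013 -0.0003]
```

View pics/d6c.png

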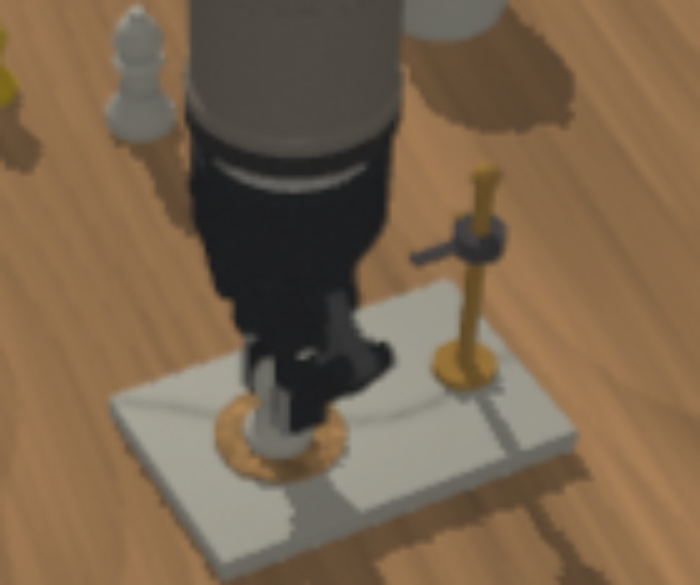

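The foot sits centred on the pad and the force trace shows the first contact. The gripper is well away from the pointer. I'll open slowly.

Call:
{"method": "play_rows", "body": {"increments": [[0,0,0.3,0,0,0,195],[0,0,0,0,0,0,185],[0,0,0,0,0,0,175],[0,0,0,0,0,0,165],[0,0,0,0,0,0,150]]}}

```text
clock: 8.65
tcp_pos: [0.5521, -0.0069, 0.0374]
orientation: [-0.227, 3.132, 0.001]
contact_force: [0.2, -0.3, -1.3]
grip_width: 0.0348
```

Call:
{"method": "play_rows", "body": {"increments": [[0,0,0,0,0,0,120],[0,0,0,0,0,0,90],[0,0,0,0,0,0,60],[0,0,0,0,0,0,60]]}}

```text
clock: 9.05
tcp_pos: [0.552, -0.0069, 0.0372]
orientation: [-0.227, 3.132, 0.001]
contact_force: [-0.4, 0.5, -0.9]
grip_width: 0.065
```

```bash
python3 go.py 0.5515 -0.0068 0.037 98.3;python3 -c "
from h import *
snap('wrist','w7')"
```

```text
clock 9.05 pos [ 0.552  -0.0069  0.0372] jaw 98.28 w 0.065 F [-0.42  0.48 -0.88]
world d [-0.5  0.1 -0.2] tool shift mm [0.5 0.2 0.2] turn [ 0.0006  0.0012 -0.0003]
```

View pics/w7.png

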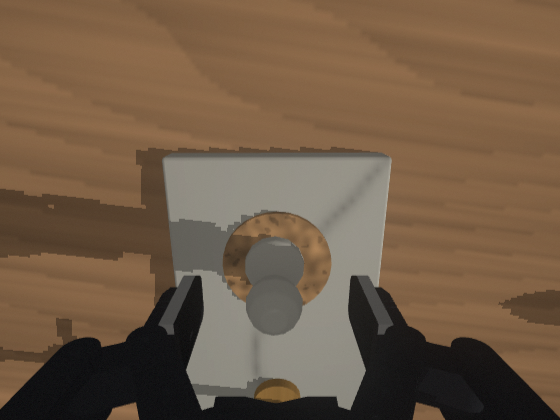

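The pawn stands free, its foot at (275,265) on a pad centred at about (277,262). I'll raise the gripper straight up.

Call:
{"method": "play_rows", "body": {"increments": [[0,0,-8,0,0,0,60],[0,0,-12,0,0,0,60],[0,0,-12,0,0,0,60],[0,0,0,0,0,0,60]]}}

```text
clock: 9.5
tcp_pos: [0.5523, -0.007, 0.0725]
orientation: [-0.226, 3.132, 0.001]
contact_force: [0.3, 1.0, 0.3]
grip_width: 0.0654
```

```bash
python3 go.py 0.5515 -0.0068 0.16 98.3
```

```text
clock 9.5 pos [ 0.5523 -0.007   0.0725] jaw 98.27 w 0.0654 F [0.31 1.   0.26]
world d [-0.8  0.2 87.5] tool shift mm [  0.6   0.4 -87.5] turn [ 0.0005  0.0018 -0.0005]
```

Call:
{"method": "play_rows", "body": {"increments": [[0,0,-20,0,0,0,60],[0,0,-25,0,0,0,60],[0,0,-25,0,0,0,60],[5,0,-20,0,0,0,60],[0,0,0,0,0,0,60]]}}

```text
clock: 10.0
tcp_pos: [0.547, -0.0077, 0.1675]
orientation: [-0.226, 3.13, 0.001]
contact_force: [0.2, 0.2, 0.1]
grip_width: 0.0654
```

```bash
python3 go.py 0.523 -0.325 0.12 90;python3 -c "
from h import *
snap('wrist','w8');g=snap('side','d8')
P=pts(g);q=P[(abs(P[...,0]-.551)<.025)&(abs(P[...,1]+.007)<.025)&(P[...,2]>.025)&(P[...,2]<.075)]
print(len(q),q.min(0),q.max(0))
cv2.imwrite('pics/d8c.png',cv2.resize(g['color'][150:280,230:370],None,fx=5,fy=4.5))"
```

```text
clock 10.0 pos [ 0.547  -0.0077  0.1675] jaw 98.28 w 0.0654 F [0.24 0.16 0.12]
world d [ -24.  -317.3  -47.5] tool shift mm [  69.6 -310.5   47. ] turn [0.0009 0.0035 0.1445]
188 [ 0.53410264 -0.02491449  0.02503473] [0.56063748 0.00155722 0.0690532 ]
```

View pics/d8c.png

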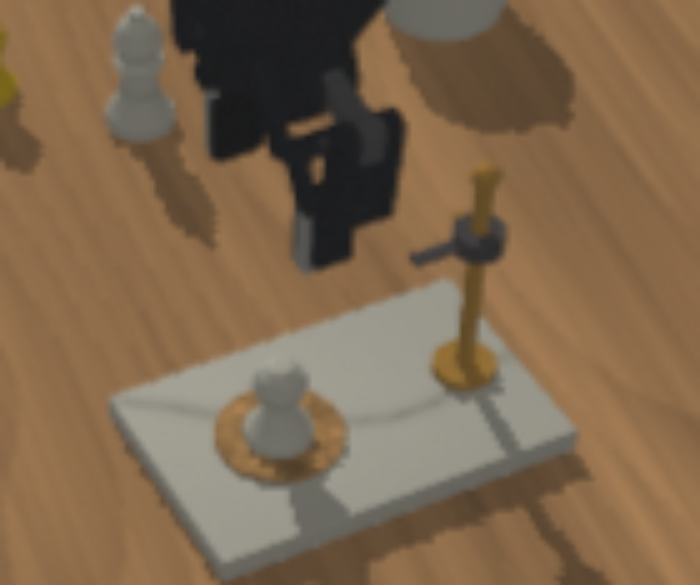

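View pics/w8.png

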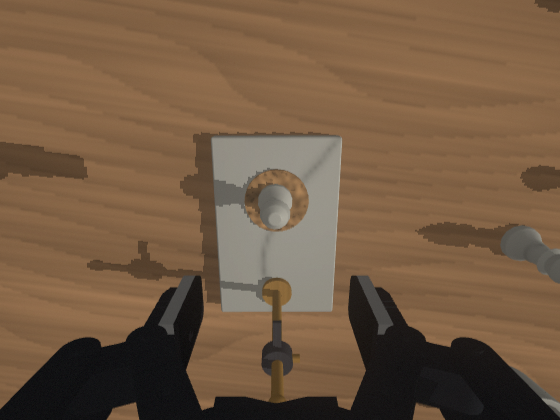

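The pawn stands upright and free in both views, at side-crop (280,420) and wrist (275,205). Next is the loupe.

Run:
```python
from h import *
from scipy.optimize import least_squares
g=dict(np.load('pics/w8.npz'));P=pts(g);hsv=cv2.cvtColor(g['color'],cv2.COLOR_BGR2HSV);z=P[...,2]
b=np.zeros(z.shape,bool);b[180:235,252:300]=1
q=P[b&(z>.048)];print(len(q),least_squares(lambda p:np.linalg.norm(q-p,axis=1)-.012,[.552,-.007,.056],loss='soft_l1',f_scale=.001).x.round(4),q[:,2].max())
b=np.zeros(z.shape,bool);b[320:345,270:284]=1
q=P[b&(z>.09)];print('ptr',len(q),np.median(q[:,2]),q[:,0].min())
```

```text
714 [ 0.5518 -0.0077  0.0567] 0.31005391309272856
ptr 234 0.10892245318326328 0.4660732383611065
```

Call:
{"method": "play_rows", "body": {"increments": [[10,-15,0,0,0,0.03,60],[8,-25,0,0,0,0.03,60],[5,-30,0,0,0,0.03,60],[3,-30,0,0,0,0.03,60],[0,-30,0,0,0,0.02,60]]}}

```text
clock: 10.6
tcp_pos: [0.5241, -0.1424, 0.159]
orientation: [0.004, -3.131, -0.003]
contact_force: [0.6, 0.0, 0.6]
grip_width: 0.0656
```

```bash
python3 go.py 0.523 -0.325 0.14 90
```

```text
clock 10.6 pos [ 0.5241 -0.1424  0.159 ] jaw 90.14 w 0.0656 F [0.56 0.02 0.58]
world d [  -1.1 -182.6  -19. ] tool shift mm [   1.3 -182.6   18.7] turn [ 0.0021 -0.0103  0.0024]
```

Call:
{"method": "play_rows", "body": {"increments": [[0,-40,4,0,-0.003,0,60],[0,-45,4,0,-0.003,0,60],[0,-40,4,0,0,0,60],[0,-20,0,0,0,0,60],[0,0,0,0,0,0,60]]}}

```text
clock: 11.1
tcp_pos: [0.5136, -0.3026, 0.1399]
orientation: [-0.023, -3.125, -0.001]
contact_force: [-0.8, -1.0, 0.7]
grip_width: 0.0652
```

```bash
python3 go.py 0.523 -0.325 0.14 90;python3 -c "
from h import *
snap('wrist','w9')"
```

```text
clock 11.1 pos [ 0.5136 -0.3026  0.1399] jaw 89.17 w 0.0652 F [-0.82 -0.98  0.73]
world d [  9.4 -22.4   0.1] tool shift mm [ -9.8 -22.3  -0.3] turn [ 0.0003 -0.0161 -0.0146]
```

View pics/w9.png

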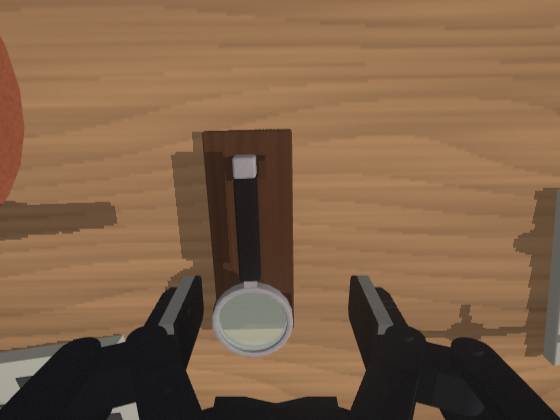

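The wrist view shows the loupe. The butt is at (245,167), the black handle runs from (246,180) to (250,278), and the lens is at (253,318).

Run:
```python
from h import *
g=dict(np.load('pics/w9.npz'));P=pts(g);c=g['color'].max(-1);z=P[...,2]
b=np.zeros(z.shape,bool);b[175:282,228:270]=1
q=P[b&(z>.043)&(z<.05)&(c<60)];print('handle',len(q),cv2.minAreaRect((q[:,:2]*1000).astype(np.float32)),np.median(q[:,2]),q.min(0).round(4),q.max(0).round(4))
b[:]=0;b[150:185,228:265]=1
q=P[b&(z>.043)&(z<.05)&(c>90)];print('butt',len(q),q.min(0).round(4),q.max(0).round(4))
b[:]=0;b[283:360,210:296]=1
q=P[b&(z>.036)&(z<.05)];print('lens',len(q),q.min(0).round(4),q.max(0).round(4),cv2.minEnclosingCircle((q[:,:2]*1000).astype(np.float32)))
```

```text
handle 2235 ((524.1842041015625, -323.4983215332031), (79.60162353515625, 16.127239227294922), 0.6270469427108765) 0.046231556156128284 [ 0.4844 -0.332   0.043 ] [ 0.5641 -0.3152  0.0486]
butt 488 [ 0.4692 -0.3317  0.0431] [ 0.4839 -0.316   0.0483]
lens 4720 [ 0.5666 -0.3554  0.036 ] [ 0.6357 -0.2904  0.045 ] ((601.3451538085938, -322.86767578125), 34.78771209716797)
```

Call:
{"method": "play_rows", "body": {"increments": [[-4,-8,15,0,-0.008,-0.01,60],[-3,-7,15,0,-0.006,-0.007,60],[0,-3,15,0,0,0,60],[0,0,0,0,0,0,60]]}}

```text
clock: 11.55
tcp_pos: [0.5185, -0.3151, 0.0899]
orientation: [0.01, -3.135, -0.009]
contact_force: [-0.4, 0.4, -0.6]
grip_width: 0.0657
```

```bash
python3 go.py 0.524 -0.3237 0.075 90.6
```

```text
clock 11.55 pos [ 0.5185 -0.3151  0.0899] jaw 90.35 w 0.0657 F [-0.37  0.37 -0.6 ]
world d [  5.5  -8.6 -14.9] tool shift mm [-5.5 -8.7 14.8] turn [ 0.0057 -0.0061 -0.0044]
```

Call:
{"method": "play_rows", "body": {"increments": [[-4,-6,5,0.003,-0.003,-0.002,60],[-2,-3,10,0.002,-0.002,-0.002,60],[0,0,0,0,0,0,60],[0,0,0,0,0,0,60]]}}

```text
clock: 11.95
tcp_pos: [0.5259, -0.3229, 0.0735]
orientation: [0.02, -3.141, -0.002]
contact_force: [1.0, -0.1, 0.4]
grip_width: 0.0651
```

```bash
python3 go.py 0.524 -0.3237 0.02 90.6
```

```text
clock 11.95 pos [ 0.5259 -0.3229  0.0735] jaw 90.72 w 0.0651 F [ 0.96 -0.09  0.39]
world d [ -1.9  -0.8 -53.5] tool shift mm [ 1.8 -0.8 53.5] turn [ 0.0012 -0.0008  0.0021]
```

Call:
{"method": "play_rows", "body": {"increments": [[0.5,-0.5,10,0,0,0,60],[0.5,-0.3,15,0,0,0.001,60],[0,0,10,0,0,0,60],[0,0,8,0,0,0,60],[0,0,0,0,0,0,60]]}}

```text
clock: 12.45
tcp_pos: [0.5248, -0.3233, 0.0269]
orientation: [0.019, -3.141, -0.002]
contact_force: [-0.0, -0.3, 0.7]
grip_width: 0.065
```

```bash
python3 go.py 0.524 -0.3237 0.02 90.6
```

```text
clock 12.45 pos [ 0.5248 -0.3233  0.0269] jaw 90.68 w 0.065 F [-0.05 -0.34  0.73]
world d [-0.8 -0.4 -6.9] tool shift mm [ 0.8 -0.4  6.9] turn [ 0.0014 -0.0005  0.0014]
```

Call:
{"method": "play_rows", "body": {"increments": [[0.5,-0.4,5,0,0,0,60],[0,0,2,0,0,0,60],[0,0,0,0,0,0,60]]}}

```text
clock: 12.75
tcp_pos: [0.5243, -0.3238, 0.0192]
orientation: [0.018, -3.141, -0.002]
contact_force: [-0.4, 0.5, 0.5]
grip_width: 0.0654
```

Call:
{"method": "play_rows", "body": {"increments": [[0,0,0,0,0,0,120],[0,0,0,0,0,0,160],[0,0,0,0,0,0,190],[0,0,0,0,0,0,220],[0,0,0,0,0,0,255]], "force": 45}}

```text
clock: 13.25
tcp_pos: [0.5251, -0.3242, 0.0205]
orientation: [-0.018, 3.14, 0.001]
contact_force: [-0.3, -0.0, -0.3]
grip_width: 0.0154
```

Call:
{"method": "play_rows", "body": {"increments": [[0,0,0,0,0,0,255],[0,0,0,0,0,0,255]]}}

```text
clock: 13.45
tcp_pos: [0.525, -0.3241, 0.0204]
orientation: [-0.018, 3.14, 0.001]
contact_force: [-0.0, 0.7, -1.2]
grip_width: 0.0152
```

```bash
python3 go.py 0.524 -0.3237 0.02 90.6;python3 -c "
from h import *
snap('wrist','w10')"
```

```text
clock 13.45 pos [ 0.525  -0.3241  0.0204] jaw 90.67 w 0.0152 F [-0.04  0.7  -1.21]
world d [-1.   0.4 -0.4] tool shift mm [1.  0.4 0.4] turn [0.0006 0.0011 0.0013]
```

View pics/w10.png

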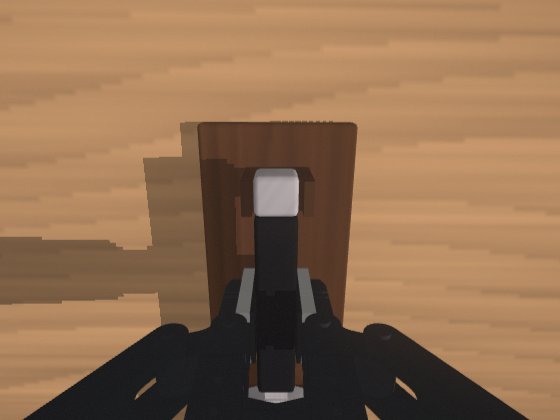

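The handle is gripped square between the pads, with the butt at (276,190) and an opening of 15.2 mm. I'll lift gently and check that it stays level.

Call:
{"method": "play_rows", "body": {"increments": [[0,0,-4,0,0,0,255],[0,0,-8,0,0,0,255],[0,0,-15,0,0,0,255],[0,0,-20,0,0,0,255],[0,0,0,0,0,0,255]]}}

```text
clock: 14.0
tcp_pos: [0.5249, -0.3244, 0.0713]
orientation: [-0.018, 3.14, 0.001]
contact_force: [0.3, -0.7, -1.0]
grip_width: 0.0152
```

```bash
python3 go.py 0.524 -0.3237 0.15 90.6
cat > lp.py <<'E'
import sys
from h import *
f=sys.argv[1]
o=r.get_obs();p=np.array(o['tcp_pos']);M=R.from_rotvec(o['orientation']).as_matrix()
for n in ('scene','side'):
    g=snap(n,f+n);P=pts(g); L=(P-p)@M  # tool coords
    # lens region: tool x from -115 to -44 (ahead of handle), tool z around -19mm
    m=(g['depth']>0)&(L[...,0]<-.042)&(L[...,0]>-.125)&(abs(L[...,1])<.045)&(abs(L[...,2]+.019)<.03)
    k,l,s,ce=cv2.connectedComponentsWithStats(m.astype(np.uint8));i=1+s[1:,4].argmax();q=P[l==i].astype(np.float32)
    w=q[:,:2]*1000; mc=cv2.minEnclosingCircle(w)
    A=np.c_[q[:,:2]-q[:,:2].mean(0),np.ones(len(q))];s_=np.linalg.lstsq(A,q[:,2],rcond=None)[0]
    print(n,len(q),'circle',np.round(mc[0],1),round(mc[1],1),'slopes',s_[:2].round(3),'z mean/med/max',s_[2].round(4),np.median(q[:,2]).round(4),q[:,2].max().round(4),'bbox centre',((q.min(0)+q.max(0))/2).round(4))
print('nominal lens', (p+M@np.array([-.079,0,-.0176])).round(4))
E
python3 lp.py a
```

```text
clock 14.0 pos [ 0.5249 -0.3244  0.0713] jaw 90.65 w 0.0152 F [ 0.31 -0.73 -1.01]
world d [-0.9  0.7 78.7] tool shift mm [  0.8   0.8 -78.7] turn [0.0005 0.0011 0.0009]
scene 1365 circle [ 601.4 -324.9] 34.1 slopes [-0.014 -0.005] z mean/med/max 0.0906 0.0905 0.0959 bbox centre [ 0.6014 -0.3247  0.0892]
side 1151 circle [ 600.4 -322.9] 34.1 slopes [0.014 0.   ] z mean/med/max 0.0892 0.0892 0.0954 bbox centre [ 0.6001 -0.3232  0.0881]
nominal lens [ 0.6039 -0.3235  0.089 ]
```

View pics/aside.png

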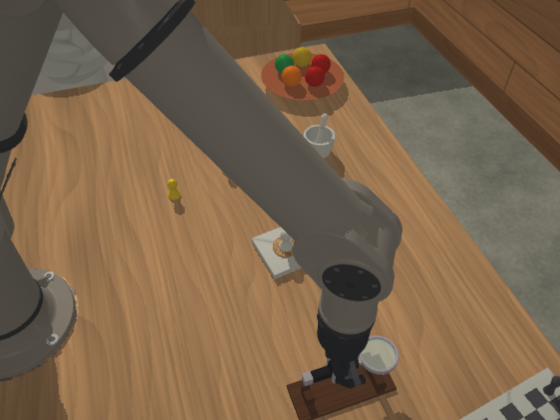

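The side view shows the loupe off its rest, and the plane fits show it level. The lens measures about 78 mm ahead of the TCP and 18 mm above it. The target TCP is therefore about (0.474, -0.019, 0.090) with the jaws at 98.3°, coming in from the robot's side.

Call:
{"method": "play_rows", "body": {"increments": [[4,5,-10,0,0,0,255],[8,15,-15,0,0,0,255],[10,25,-10,0,0,-0.015,255],[10,30,0,0,0,-0.015,255],[10,30,0,0,0,-0.015,255]]}}

```text
clock: 14.6
tcp_pos: [0.4756, -0.2192, 0.1049]
orientation: [0.081, -3.136, -0.002]
contact_force: [-0.4, 1.6, -0.5]
grip_width: 0.0152
```

```bash
python3 go.py 0.455 -0.0215 0.105 98.3
```

```text
clock 14.6 pos [ 0.4756 -0.2192  0.1049] jaw 92.97 w 0.0152 F [-0.39  1.56 -0.53]
world d [-2.060e+01  1.977e+02  1.000e-01] tool shift mm [ 10.4 198.5   0.2] turn [ 0.0017 -0.0047 -0.093 ]
```

Call:
{"method": "play_rows", "body": {"increments": [[4,30,-1,0,0,-0.015,255],[2,30,0,0,-0.002,-0.015,255],[2,30,0,0,-0.002,-0.015,255],[0,25,0,0,0,-0.015,255],[0,15,0,0,0,-0.01,255]]}}

```text
clock: 15.1
tcp_pos: [0.4511, -0.082, 0.1065]
orientation: [0.199, -3.13, -0.006]
contact_force: [-0.2, -0.7, -0.7]
grip_width: 0.0156
```

```bash
python3 go.py 0.455 -0.0215 0.105 98.3
```

```text
clock 15.1 pos [ 0.4511 -0.082   0.1065] jaw 97.26 w 0.0156 F [-0.25 -0.7  -0.75]
world d [ 3.9 60.5 -1.5] tool shift mm [-11.5  59.5   1.7] turn [ 0.0043 -0.0047 -0.0182]
```

Call:
{"method": "play_rows", "body": {"increments": [[-2,20,1,0.002,-0.002,-0.005,255],[-3,18,0,0.002,-0.002,-0.005,255],[-3,12,0,0,0,-0.003,255],[0,0,0,0,0,0,255],[0,0,0,0,0,0,255]]}}

```text
clock: 15.6
tcp_pos: [0.4511, -0.0286, 0.1059]
orientation: [0.224, -3.132, 0.0]
contact_force: [-0.4, -0.8, -0.7]
grip_width: 0.0154
```

```bash
python3 go.py 0.474 -0.0188 0.09 98.3; python3 lp.py b
```

```text
clock 15.6 pos [ 0.4511 -0.0286  0.1059] jaw 98.17 w 0.0154 F [-0.39 -0.85 -0.67]
world d [ 22.9   9.8 -15.9] tool shift mm [-24.1   6.5  15.8] turn [-0.0001 -0.0018 -0.0022]
scene 784 circle [527.1 -20.1] 34.3 slopes [-0.019  0.008] z mean/med/max 0.1247 0.1245 0.1297 bbox centre [ 0.527  -0.0194  0.1237]
side 759 circle [525.4 -18.3] 34.1 slopes [0.002 0.019] z mean/med/max 0.1247 0.1247 0.132 bbox centre [ 0.5261 -0.0184  0.1243]
nominal lens [ 0.5293 -0.0174  0.1233]
```

View pics/bside.png

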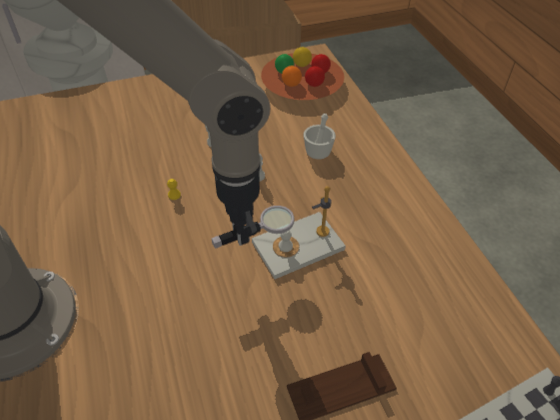

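The side view shows the loupe level at (277,218), still short of the pawn at (287,240), with the post and pointer clear at (322,205). I'll make small moves in and down.

Call:
{"method": "play_rows", "body": {"increments": [[-8,2,3,0,0,0,255],[-8,2,3,0,-0.001,-0.001,255],[-5,1,3,0,0,0,255],[0,0,0,0,0,0,255]]}}

```text
clock: 16.1
tcp_pos: [0.4736, -0.0227, 0.096]
orientation: [0.218, -3.134, 0.001]
contact_force: [-0.6, 0.2, -0.6]
grip_width: 0.015
```

```bash
python3 go.py 0.475 -0.0188 0.09 98.3
```

```text
clock 16.1 pos [ 0.4736 -0.0227  0.096 ] jaw 97.95 w 0.015 F [-0.59  0.24 -0.6 ]
world d [ 1.4  3.9 -6. ] tool shift mm [-1.9  3.7  6. ] turn [-0.0008 -0.0001 -0.0062]
```

Call:
{"method": "play_rows", "body": {"increments": [[-1,1.5,3,0,0,-0.003,255],[-0.5,1.5,2.5,0,0,-0.002,255],[0,0,0,0,0,0,255],[0,0,0,0,0,0,255]]}}

```text
clock: 16.5
tcp_pos: [0.4743, -0.0194, 0.0894]
orientation: [0.226, -3.132, 0.001]
contact_force: [0.2, -0.5, -1.7]
grip_width: 0.0154
```

```bash
python3 go.py 0.475 -0.0188 0.09 98.3; python3 lp.py c
python3 - <<'E'
from h import *
snap('wrist','w12')
for n,b in (('scene',(180,300,210,340)),('side',(150,280,230,370))):
    g=dict(np.load(f'pics/c{n}.npz'));P=pts(g);z=P[...,2]
    c=g['color'].astype(int)
    m=(P[...,0]>.604)&(P[...,0]<.622)&(abs(P[...,1])<.02)&(z>.09)&(z<.13)&(c.max(-1)<90)
    print(n,'ptr',m.sum(),P[m].mean(0).round(4),P[m].max(0).round(4) if m.any() else '')
    cv2.imwrite(f'pics/c{n}c.png',cv2.resize(g['color'][b[0]:b[1],b[2]:b[3]],None,fx=4,fy=4))
E
```

```text
clock 16.5 pos [ 0.4743 -0.0194  0.0894] jaw 98.25 w 0.0154 F [ 0.15 -0.46 -1.69]
world d [0.7 0.6 0.6] tool shift mm [-0.8  0.5 -0.6] turn [-0.0008 -0.0017 -0.0008]
scene 794 circle [550.  -10.5] 34.5 slopes [-0.022  0.004] z mean/med/max 0.1082 0.1081 0.1136 bbox centre [ 0.5503 -0.0107  0.106 ]
side 726 circle [549.5  -9.1] 34.0 slopes [0.002 0.013] z mean/med/max 0.1083 0.1083 0.1148 bbox centre [ 0.5498 -0.0091  0.1076]
nominal lens [ 0.5525 -0.0081  0.1069]
scene ptr 11 [0.6159 0.001  0.1073] [0.6217 0.0036 0.1079]
side ptr 15 [0.6153 0.0024 0.1075] [0.6213 0.006  0.1106]
```

View pics/csidec.png

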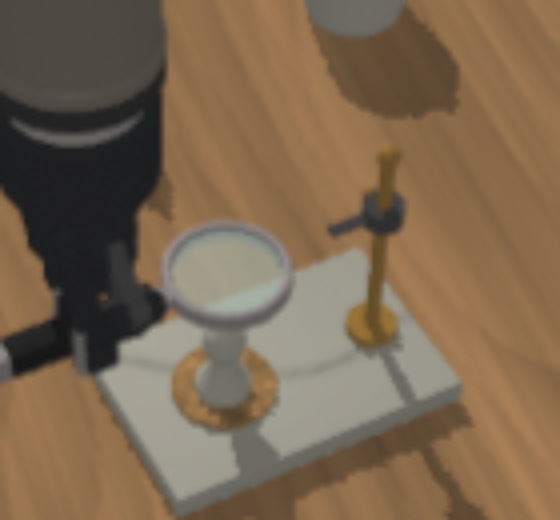

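View pics/cscenec.png

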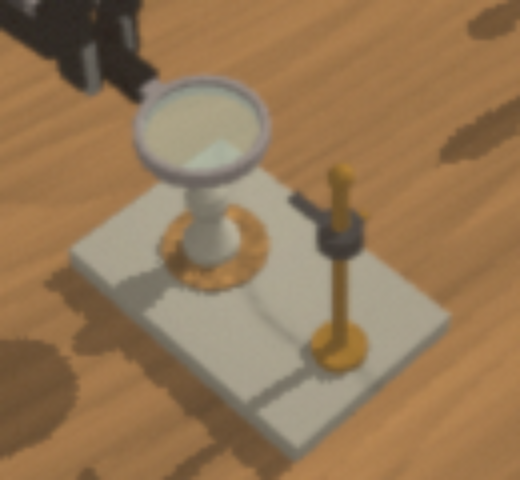

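View pics/cscene.png

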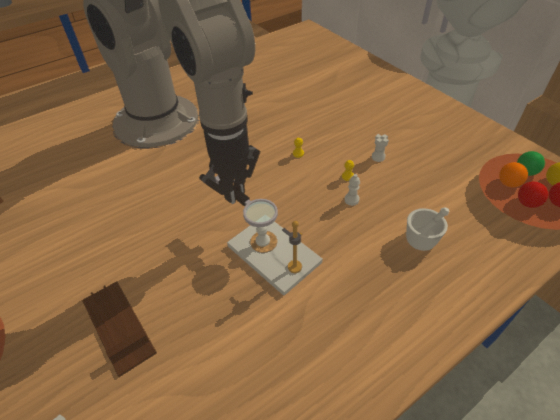

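The lens sits over the pawn at the pointer's height in both views. It is about 2–3 mm short, so I'll make one small trim and settle.

Call:
{"method": "play_rows", "body": {"increments": [[-1,1,-0.8,0,0,0,255],[0,0,0,0,0,0,255],[0,0,0,0,0,0,255],[0,0,0,0,0,0,255],[0,0,0,0,0,0,255]]}}

```text
clock: 17.15
tcp_pos: [0.4755, -0.0183, 0.0909]
orientation: [0.226, -3.133, 0.001]
contact_force: [1.2, -0.1, -1.5]
grip_width: 0.0154
```

```bash
python3 go.py 0.475 -0.0188 0.09 98.3; python3 lp.py e
python3 - <<'E'
from h import *
o=r.get_obs();print(np.abs(o['qvel']).max())
for n in ('scene','side'):
    g=dict(np.load(f'pics/e{n}.npz'));g0=dict(np.load(f'pics/{n}0.npz'));P=pts(g);P0=pts(g0)
    for k,(x,y) in dict(rook=(.492,.382),bishop=(.563,.226),mortar=(.735,.267)).items():
        f=lambda P:(lambda q:(len(q),q.mean(0).round(3)))(P[(np.hypot(P[...,0]-x,P[...,1]-y)<(.05 if k=='mortar' else .024))&(P[...,2]>.008)])
        print(n,k,f(P0),f(P))
E
```

```text
clock 17.15 pos [ 0.4755 -0.0183  0.0909] jaw 98.24 w 0.0154 F [ 1.17 -0.09 -1.46]
world d [-0.5 -0.5 -0.9] tool shift mm [ 0.6 -0.4  0.9] turn [-0.0008 -0.0003 -0.0011]
scene 799 circle [551.4 -10.3] 34.4 slopes [-0.021  0.007] z mean/med/max 0.1097 0.1096 0.1145 bbox centre [ 0.5513 -0.0096  0.1082]
side 728 circle [550.1  -8.3] 33.9 slopes [0.007 0.016] z mean/med/max 0.1098 0.1098 0.1155 bbox centre [ 0.5502 -0.0083  0.1078]
nominal lens [ 0.5537 -0.007   0.1085]
0.0017168497225617358
scene rook (270, array([0.495, 0.378, 0.04 ])) (270, array([0.496, 0.378, 0.04 ]))
scene bishop (281, array([0.567, 0.223, 0.04 ])) (284, array([0.567, 0.223, 0.04 ]))
scene mortar (1379, array([0.737, 0.266, 0.042])) (1382, array([0.738, 0.266, 0.042]))
side rook (256, array([0.49 , 0.377, 0.04 ])) (259, array([0.489, 0.377, 0.04 ]))
side bishop (245, array([0.56 , 0.222, 0.04 ])) (0, array([nan, nan, nan]))
side mortar (901, array([0.734, 0.266, 0.043])) (900, array([0.734, 0.266, 0.043]))<stdin>:6: RuntimeWarning: Mean of empty slice.
  ret = um.true_divide(
```

Everything checks out: the bishop is only hidden by the arm in the side view, and the scene view has it where it started. Handing in.

```bash
python3 -c "
from h import *
print(r.hand_in())"
```

```text
the job is handed in; nothing more can be done
None
```

I stood the pawn on the cork pad and let it go, then took the loupe from its rest. I handed in at about 17 s of the 58 s, with the gripper holding the loupe level over the pawn.

**Last checks**
- **Pawn:** Upright and free in all views. Its head was at (0.5518, -0.0077), against the pad centre at about (0.5515, -0.007).
- **Lens position:** The cameras put it at about (0.551, -0.009). The gripper pose puts it at (0.554, -0.007). They disagree by about 3 mm, and both are well inside the 12 mm limit.
- **Lens height:** About 0.108, against the pointer at about 0.1075 (limit 8 mm).
- **Level and still:** The lens slope was 0.02 rad or less, the arm was not moving, and nothing but the gripper was seen touching the loupe.
- **Pointer:** It still read about 0.1075 high, as at the start.
- **Rook, bishop and mortar:** All unmoved to within 1 mm. The arm hid the bishop from the side camera at the end, so only the scene camera confirms that one.

**Anything off:** The grip on the pawn's head read about 21 mm, although the head is given as 24 mm across. The hold was firm and the pawn did not shift.

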